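Dock the mould board behind its gravity catch and plug the mould

TASK

Slide the board with the round black mould along the bench into the steel docking station, so that its own front edge lifts the hinged catch and the catch drops fully shut behind it; keep the board flat on the bench and do not touch the catch yourself. Then stand the plain aluminium plug upright in the mould's bore, fully down, and let go. Leave the other things on the bench where they are.

Things in the scene. Friction and masses are not known exactly. Their poses are not given: they have to be found in the camera images.
- board: Loose mould board, 0.6 to 0.9 kg: white-topped chipboard 160 (x) by 150 (y) by 16 mm thick with a round black mould fixed at its middle. Origin: centre of the underside. Its +y edge enters the dock first; its -y edge is the rear edge to push on. It starts 290 to 350 mm before its home place, up to 35 mm off the dock's centre line and turned up to 0.3 rad.
- mould_mouth (a point): Centre of the mouth of the mould's bore, on the board's centre axis, 61 mm above its underside. The mould is 92 mm in diameter and stands 45 mm above the board; the bore is 42 mm wide and 35 mm deep, its flat floor 26 mm above the board's underside.
- dock: Docking station fixed to the bench, no floor (the board slides on the bench). Origin: on the bench, where the board's origin belongs when home, axes parallel; the board enters along dock +y. Steel rails 24 mm high, inner faces at x = -87 and +87 mm, y = -95 to +90 mm. Back stop 30 mm high, its face at y = +80 mm. The caught board has 11 mm play: its origin at y = -6 to +5 mm.
- dock_mouth (a point): Middle of the dock's mouth on the bench, at dock x = 0, y = -160 mm. Here the rails' flared lead-ins are about 220 mm apart; they narrow to 174 mm at dock y = -95 mm. Axes as the dock's.
- catch (a joint): Hinged aluminium gravity catch on the dock's +x side, 20 mm wide (dock x = 59 to 79 mm, over the board's margin), pivot along x at dock y = +20 mm, 37 mm high, on a post 52 mm high. The arm runs towards the mouth. Joint in rad: 0 = down, grows as the nose rises, about 0.12 while riding on the board. 0.12 kg, no spring, drops by itself.
- catch_nose (a point): Lower inner corner of the catch's nose: dock x = 69, y = -81 mm, 4 mm above the bench when down. Its inner face stands behind the rear edge of a board that is home. On the mouth side a sloped underside (25 degrees) rises to 23 mm at dock y = -131 mm, so that the board's front edge pushed against it lifts it with a few newtons.
- plug: Loose plain aluminium plug standing on the bench, a solid cylinder of diameter 36 mm and 80 mm tall with bevelled ends, 0.12 to 0.2 kg. Origin: centre of its underside, z its axis. In the bore it stands on the bore's floor (bore 42 mm wide), and its upper 45 mm stand out of the mould.
- can: Bystander: closed steel can, diameter 68, 100 mm tall; it may stand where the plug otherwise does. Origin: centre of its underside.
- firebrick: Bystander: pale firebrick slab 75 by 190 by 30 mm lying on the bench. Origin: centre of its underside.
- tongs: Bystander: steel tongs about 200 mm long, 10 mm thick, lying along their x. Origin: middle, at bench level.
- flask: Bystander: empty wooden moulding frame 110 by 110 by 70 mm. Origin: centre of its underside.
- weight: Bystander: dark steel weight, diameter 80 mm, 60 mm tall with a knob. Origin: centre of its underside.
- brush: Bystander: hand brush lying on the bench. Origin: on its underside.
- hammer: Bystander: hammer lying on the bench. Origin: on its underside.
Mind the look-alikes: they are no part of the job. Of the things that look like the plug, the middle-sized one is meant.

How it is judged:
On the way, in this order (a step that is already met when the one before it is completed fails the run):
1. the board's edge has lifted the catch and the catch rides on the board (value of joint catch above 0.07 rad and contact force between board and catch above 0.1 N), for 0.1 s.
2. the board is home in the dock and the catch has dropped shut behind it (value of joint catch below 0.05 rad and y of board in the frame of dock between -0.01 and 0.01 m and x of board in the frame of dock between -0.01 and 0.01 m and height (world z) of board below 0.006 m), for 0.2 s.
At the end, for the whole second after the job is handed in: Board flat in the dock, origin within 10 mm of the dock's along x and y, catch down behind it (under 0.05 rad); plug upright (within 0.1 rad) on the bore's floor (underside under 31 mm above the board's, within 7 mm of the bore's axis); both at rest (all of step 2 and z of plug in the frame of board below 0.031 m and horizontal distance between plug and mould_mouth below 0.007 m and angle between plug's own z axis and vertical below 0.1 rad and linear speed of each of plug, board below 0.02 m/s); the robot touches nothing.
It fails at once if the robot pressed on the catch (over 1 N) (contact force between any of the fingers, the arm and catch above 1 N).
It fails at once if the board was lifted or tipped off the bench (over 15 mm or 0.15 rad) (height (world z) of board above 0.015 m or angle between board's own z axis and vertical above 0.15 rad).
It fails at once if another thing on the bench was moved more than 40 mm (distance of any of can, firebrick, tongs, flask, weight, brush, hammer from where it was at the start of the episode above 0.04 m).
It also fails if it takes over 72 s, if anything falls off the work surface, if the arm or the gripper's body presses on something with over 40 N, if the wrist force passes 120 N, or if a joint passes its speed limit or range.

ROBOT

A 6-joint arm with a two-finger parallel gripper is mounted at the origin on the work surface. World frame = base frame: x ahead of the robot, y to its left, z up, the work surface at z = 0. Lengths are in m, angles in rad, forces in N, time in s.
With the tool pointing down it reaches from about 0.325 to 0.85 m from the base axis. Payload 4.4 kg.
Tool frame: the origin (TCP) lies on the mounting face of the last link; the fingertips stand 199 mm ahead of it and the grasp point (between the pads) lies 180 mm ahead of it (tcp_to_grasp is the distance from the TCP to the grasp point, in m); z points along the fingers, y is the line along which they close (so a half turn about z gives the same grasp; the last joint's range is limited). The gripper opens to 94 mm and grips with 3 to 60 N. Pads are 16 mm wide; open, the fingers measure 119 mm over their backs; the gripper's body (75 mm by 177 mm) begins 78 mm behind the grasp point.
Start: joints at [-1.399, 0.207, 1.542, -0, 1.393, -0.15], TCP at [0.182, -0.545, 0.405] pointing down, gripper open.
Joint ranges: [-2.73, 2.73], [-0.86, 2.22], [0.23, 2.46], [-1.11, 4.25], [0.08, 2.63], [-2.82, 2.82]. Speed limits (rad/s): [2.79, 2.79, 3.14, 3.14, 3.14, 3.14].

INTERFACE

Orientations are given as a rotation vector (axis times angle).
In Python, from rig import * gives the robot as it stands. Calls block until the motion is done:
- movep(position, orientation): joint-space move of the TCP to a pose.
- movel(position, frame=None, v=0.15, force_limit=None): straight line of the TCP; frame=None keeps the orientation; v is the mean speed in m/s. With force_limit (N) it stops when the force on the tool has changed by that much, and returns True; else False.
- move_j(angles): joint-space move.
- ungrasp() and clamp(f_grip=None): open the fingers fully, or close them until they stop; f_grip is the grip in N (None keeps the last).
- hold(seconds).
- inverse_kinematics(position, orientation): joint angles nearest the present ones, or None.
- snapshot(name): name is "side" or "top"; returns the picture (420x560x3 uint8, blue, green, red); there is no depth.
- camera_info(name): a dict with "camera_matrix" (3x3 intrinsics, pixels), "position" and "rotation" of the camera in the world. Camera axes: x right, y down, z forward; pixel columns grow to the right and rows downward; lengths in m; the calibration is good to about 2 mm. A picture is of the moment at which its call begins. camera_info takes no time and is no camera call.
A pose or a line that the arm cannot do raises MotionError and nothing moves.
- sign_off(): hands the job in; it is judged then, once.
Readings, each from a call of its own:
- current_clock(): time.
- current_q(): joint angles.
- current_joint_velocities(): joint speeds.
- current_joint_efforts(): joint torques, N m.
- current_eef_pos(): TCP position.
- current_ee_rot(): TCP orientation.
- current_wrist_force(): force on the tool from outside, world axes, zero at the start.
- current_wrist_torque(): the same for the moment, N m.
- current_width(): finger opening in m.
- current_finger_force(): force on a finger pad.
Only numpy, scipy, OpenCV 4.12 (cv2) and the standard library are available. Lean on these libraries where they do the work, as an engineer would, in place of code of your own. Each camera call takes 0.05 s, during which the arm holds its last target. There are 200 camera calls.

## Working session

There is one attempt and no reset: what is moved stays moved. The work goes in short steps, each a Python script; the robot and the scene stay as the last script left them, time stands still between calls to the robot, and variables do not carry over. Pictures are saved under pics/ and viewed, at most 13 in all, crops included, and the job is handed in when it is done.

```bash
mkdir -p pics; ls; python3 - <<'E'
from rig import *
import cv2
for n in("top","side"):
    cv2.imwrite(f"pics/{n}0.png",snapshot(n)); c=camera_info(n); print(n,c)
print(current_clock())
E
```

```text
pics
top {'camera_matrix': array([[417.6634089 ,   0.        , 280.25801513],
       [  0.        , 417.6634089 , 214.42740949],
       [  0.        ,   0.        ,   1.        ]]), 'position': array([0.34089172, 0.00765443, 1.34510373]), 'rotation': array([-2.11317766,  2.13336022, -0.14998498])}
side {'camera_matrix': array([[403.02793888,   0.        , 279.41201015],
       [  0.        , 403.02793888, 213.66223372],
       [  0.        ,   0.        ,   1.        ]]), 'position': array([0.4205104 , 0.83662845, 0.66740836]), 'rotation': array([-0.19162338,  2.72315162, -1.41028392])}
0.1
```

View pics/top0.png

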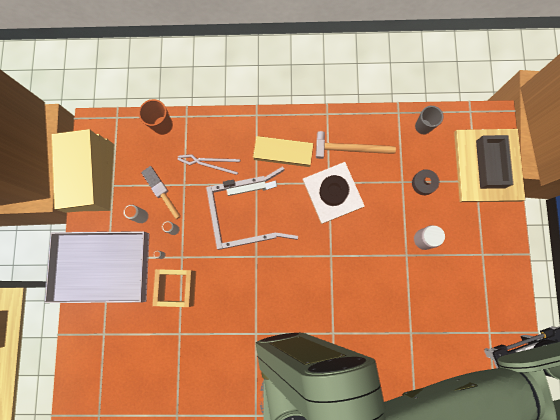

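View pics/side0.png

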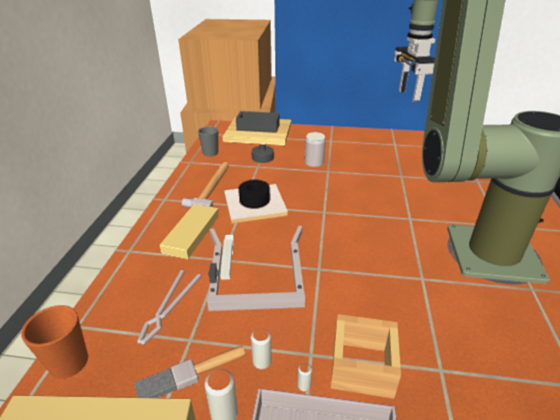

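```bash
cat > h.py <<'E'
from rig import *
import cv2, numpy as np
from scipy.spatial.transform import Rotation as R
def ray(n,px):
    c=camera_info(n); K=c["camera_matrix"]; M=R.from_rotvec(c["rotation"]).as_matrix()
    d=M@np.linalg.solve(K,[px[0],px[1],1.]); return np.array(c["position"]),d
def onz(n,px,z):
    p,d=ray(n,px); return p+d*(z-p[2])/d[2]
def tri(a,b):
    p,d=ray("top",a); q,e=ray("side",b)
    s=np.linalg.lstsq(np.stack([d,-e],1),q-p,rcond=None)[0]
    u,v=p+d*s[0],q+e*s[1]; return (u+v)/2,np.linalg.norm(u-v)
def proj(n,P):
    c=camera_info(n); M=R.from_rotvec(c["rotation"]).as_matrix()
    v=c["camera_matrix"]@(M.T@(np.array(P)-c["position"])); return v[:2]/v[2]
def board(im,n="top",roi=(290,150,375,235)):
    "board centre and yaw of its +y axis (world +y -> 0) from the white top, z=16 mm"
    x0,y0,x1,y1=roi; hsv=cv2.cvtColor(im,cv2.COLOR_BGR2HSV)
    m=((hsv[...,1]<60)&(hsv[...,2]>150)).astype(np.uint8); k=np.zeros_like(m); k[y0:y1,x0:x1]=m[y0:y1,x0:x1]
    c=max(cv2.findContours(k,cv2.RETR_EXTERNAL,cv2.CHAIN_APPROX_NONE)[0],key=cv2.contourArea)
    w=np.array([onz(n,p[0],.016)[:2] for p in cv2.convexHull(c)],np.float32)
    r=cv2.minAreaRect(w); b=cv2.boxPoints(r); return r,b
E
python3 - <<'E'
from h import *
im=cv2.imread("pics/top0.png")
r,b=board(im); print(r,b)
# mould top dark disc
g=im.max(2); k=np.zeros(g.shape,np.uint8); k[165:215,305:365]=g[165:215,305:365]<70
c=max(cv2.findContours(k,0,1)[0],key=cv2.contourArea); (u,v),q=cv2.minEnclosingCircle(c); print("mould",u,v,q,onz("top",(u,v),.061), onz("top",(u+q,v),.061))
cr=im[160:260,195:305]; cv2.imwrite("pics/dock_t.png",cv2.resize(cr,None,fx=6,fy=6,interpolation=cv2.INTER_CUBIC))
cr=cv2.imread("pics/side0.png")[215:320,195:320]; cv2.imwrite("pics/dock_s.png",cv2.resize(cr,None,fx=5,fy=5,interpolation=cv2.INTER_CUBIC))
a=cv2.resize(im[195:270,115:195],None,fx=5,fy=5,interpolation=cv2.INTER_CUBIC)
s=cv2.resize(cv2.imread("pics/side0.png")[320:420,195:320],None,fx=3,fy=3,interpolation=cv2.INTER_CUBIC)
w=np.zeros((375,400+375,3),np.uint8); w[:375,:400]=a; w[:300,400:]=s; cv2.imwrite("pics/plugs.png",w)
E
```

```text
((0.6507495045661926, -0.13581471145153046), (0.2135625183582306, 0.21701648831367493), 41.010475158691406) [[ 0.49897066 -0.12400506]
 [ 0.64137626 -0.28776345]
 [ 0.8025284  -0.14762436]
 [ 0.66012275  0.01613402]]
mould 333.61383056640625 190.04470825195312 15.042196273803711 [ 0.63188211 -0.12894881  0.061     ] [ 0.63125978 -0.17596899  0.061     ]
```

View pics/dock_t.png

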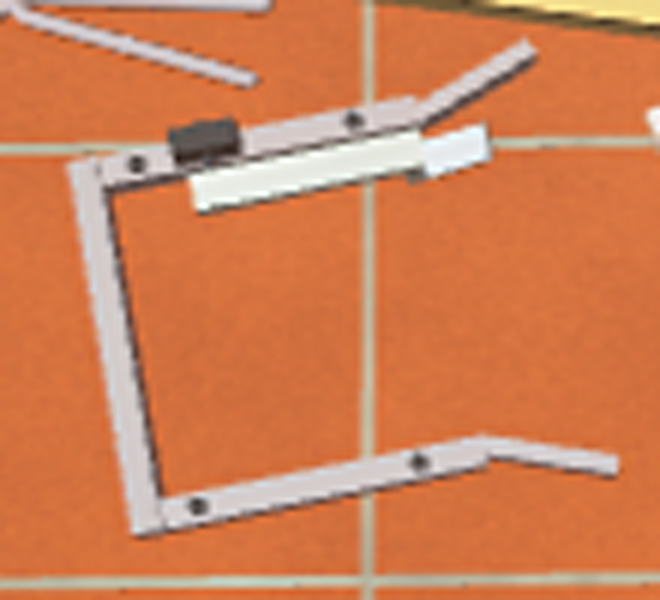

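View pics/plugs.png

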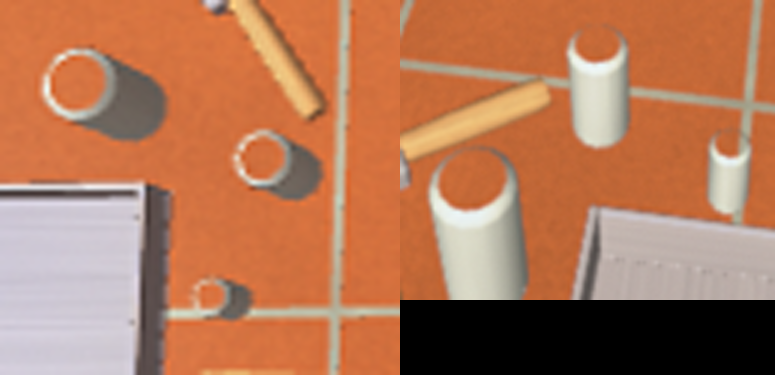

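```bash
python3 - <<'E'
s=open('h.py').read()
s=s.replace("    c=max(cv2.findC","    k=cv2.morphologyEx(k,cv2.MORPH_OPEN,np.ones((5,5),np.uint8))\n    c=max(cv2.findC")
open('h.py','w').write(s)
E
python3 - <<'E'
from h import *
im=cv2.imread("pics/top0.png")
r,b=board(im); print(r,b)
T=lambda x,y,z:onz("top",(195+(x-2.5)/6,160+(y-2.5)/6),z)[:2]
la,lb=T(160,500,.024),T(485,437,.024); ua,ub=T(108,184,.024),T(418,121,.024)
sa,sb=T(105,190,.03),T(157,497,.03)
print("low",la,lb,np.linalg.norm(lb-la),"up",ua,ub,np.linalg.norm(ub-ua),"stop",sa,sb)
dirs=[la-lb,ua-ub]; 
for d in dirs: print(np.degrees(np.arctan2(-d[0],d[1])))
d=sa-sb; print("stopyaw",np.degrees(np.arctan2(d[1],d[0])))
print("ends lower/upper flare", T(617,460,.024),T(530,43,.024))
u=dirs[0]/np.linalg.norm(dirs[0]); nx=np.array([u[1],-u[0]]); print("gap",nx@(ub-lb),nx@(ua-la))
for (a,bb) in [((167.2,226.2),(260.7,334.7))]: print("plug",tri(a,bb),onz("top",a,.08),onz("side",bb,.08))
for n,f in (("can",(432,237)),("weight",(426,181))): print(n,onz("top",f,.08))
E
```

```text
((0.6360286474227905, -0.13176888227462769), (0.1598222851753235, 0.15162377059459686), 21.570220947265625) [[ 0.5338423  -0.09064491]
 [ 0.5895854  -0.23165013]
 [ 0.73821497 -0.17289285]
 [ 0.6824719  -0.03188764]]
low [0.47268873 0.22862011] [0.50451947 0.05589321] 0.17563534682884285 up [0.64477861 0.25968747] [0.67756648 0.09134036] 0.17151032972389693 stop [0.64010415 0.26010424] [0.47369506 0.22923325]
10.441526699553231
11.02115358568283
stopyaw 10.509616647116554
ends lower/upper flare [ 0.49152256 -0.01397435] [0.72043133 0.03017476]
gap 0.17660557062579232 0.17487053353321336
plug (array([0.52053055, 0.38696435, 0.08079087]), np.float64(0.0005394246832081733)) [0.52037045 0.38718233 0.08      ] [0.52093924 0.38633469 0.08      ]
can [ 0.47868397 -0.41865207  0.08      ]
weight [ 0.65238167 -0.41190966  0.08      ]
```

```bash
cat >> h.py <<'E'
D0=np.array([.573,.1663]); DY=.186
def rot2(a): return np.array([[np.cos(a),-np.sin(a)],[np.sin(a),np.cos(a)]])
def todock(p): return rot2(DY).T@(np.array(p)[:2]-D0)
def toworld(p): return D0+rot2(DY)@np.array(p)
FLIP=0
def down(yaw):
    "tool down, tool x along the +y of a frame with this yaw"
    e=np.array([np.cos(yaw),np.sin(yaw),0]); z=np.array([0,0,-1.])
    M=np.stack([np.cross(e,z),e,z],1)
    return M if not FLIP else M@np.diag([-1,-1,1])
def rv(M): return R.from_matrix(M).as_rotvec()
OFF=-.015
def pushpose(bx,by,byaw,gap,z=.203):
    "TCP pose behind the rear edge of a board at dock-frame (bx,by,byaw)"
    p=toworld(np.array([bx,by])+rot2(byaw)@np.array([OFF,-.075-.008-gap]))
    return np.r_[p,z], rv(down(DY+byaw))
E
python3 - <<'E'
from h import *
import h
b=todock([.635,-.131]); print("board in dock",b)
for f in (0,1):
    h.FLIP=f
    for a in [(b[0],b[1],.19,.03,.33),(b[0],b[1],.19,.03),(0,-.21,0,0),(0,0,0,0)]:
        print(f,a,inverse_kinematics(*pushpose(*a)))
E
```

```text
board in dock [ 0.00595111 -0.30363774]
0 (np.float64(0.005951108412030613), np.float64(-0.3036377353173816), 0.19, 0.03, 0.33) [-4.72227402e-01  5.37451597e-01  1.25346864e+00 -4.44089210e-16
  1.35067242e+00 -8.48227402e-01]
0 (np.float64(0.005951108412030613), np.float64(-0.3036377353173816), 0.19, 0.03) [-4.72227402e-01  6.74361331e-01  1.32322299e+00 -4.44089210e-16
  1.14400833e+00 -8.48227402e-01]
0 (0, -0.21, 0, 0) [-3.38797759e-01  5.33287735e-01  1.55487652e+00 -4.44089210e-16
  1.05342840e+00 -5.24797759e-01]
0 (0, 0, 0, 0) [-7.39987028e-03  4.55578079e-01  1.67669467e+00 -4.44089210e-16
  1.00931990e+00 -1.93399870e-01]
1 (np.float64(0.005951108412030613), np.float64(-0.3036377353173816), 0.19, 0.03, 0.33) [-4.72227402e-01  5.37451597e-01  1.25346864e+00 -4.44089210e-16
  1.35067242e+00  2.29336525e+00]
1 (np.float64(0.005951108412030613), np.float64(-0.3036377353173816), 0.19, 0.03) [-4.72227402e-01  6.74361331e-01  1.32322299e+00 -4.44089210e-16
  1.14400833e+00  2.29336525e+00]
1 (0, -0.21, 0, 0) [-3.38797759e-01  5.33287735e-01  1.55487652e+00 -4.44089210e-16
  1.05342840e+00  2.61679489e+00]
1 (0, 0, 0, 0) None
```

```bash
python3 - <<'E'
from h import *
b=todock([.635,-.131])
movep(*pushpose(b[0],b[1],.19,.03,.33))
p,o=pushpose(b[0],b[1],.19,.03); movel(p,o,v=.12)
p,o=pushpose(b[0],b[1],.19,.0); print(movel(p,o,v=.06,force_limit=25))
p,o=pushpose(0,-.21,0,0); print(movel(p,o,v=.05,force_limit=40))
print(current_clock(),current_wrist_force(),current_eef_pos(),p)
for n in("top","side"): cv2.imwrite(f"pics/{n}1.png",snapshot(n))
a=cv2.imread("pics/top1.png")[130:280,180:420]
cv2.imwrite("pics/v1.png",cv2.resize(a,None,fx=3,fy=3,interpolation=cv2.INTER_CUBIC))
E
```

```text
False
False
6.1167 [ 0.33728073 -2.64743307 -2.85695856] [ 0.6124712  -0.12449724  0.20303919] [ 0.61244303 -0.12442022  0.203     ]
```

View pics/v1.png

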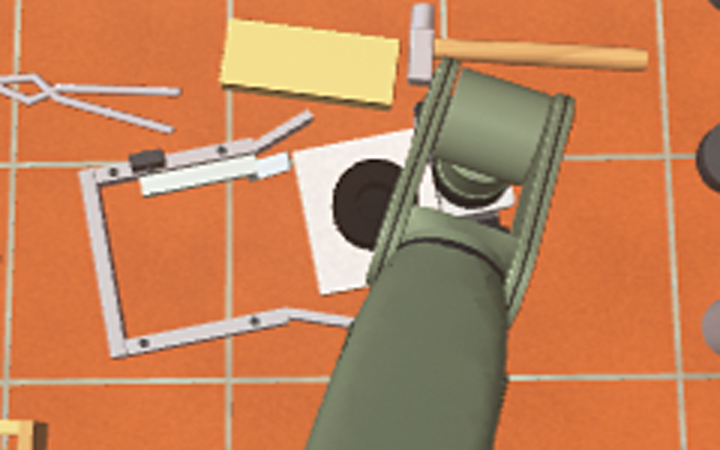

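View pics/side1.png

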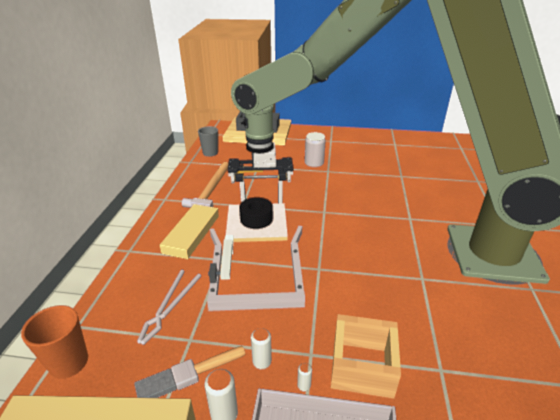

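The board is squared up in front of the dock: its front corners are at top-view pixels (277.7, 181.3) and (287.7, 228), just before the catch nose and inside the flares.

```bash
python3 - <<'E'
from h import *
a=todock(onz("top",(277.3,181.2),.016)); b=todock(onz("top",(287.3,228),.016)); d=a-b
print(a,b,(a+b)/2,np.arctan2(d[1],d[0]),np.linalg.norm(d))
# side view: white mask front corners
im=cv2.imread("pics/side1.png"); hsv=cv2.cvtColor(im,cv2.COLOR_BGR2HSV)
m=((hsv[...,1]<60)&(hsv[...,2]>170)).astype(np.uint8); k=np.zeros_like(m); k[195:250,220:295]=m[195:250,220:295]
c=max(cv2.findContours(k,0,1)[0],key=cv2.contourArea)[:,0]
for q in (c[np.argmin(c@[1,-1])],c[np.argmax(c.sum(1))]): print(q,todock(onz("side",q,.016)))
E
```

```text
[ 0.07771455 -0.13388028] [-0.08013407 -0.13586955] [-0.00120976 -0.13487491] 0.012601715507665414 0.15786115394860017
[223 249] [ 0.08372828 -0.0890118 ]
[286 236] [-0.0762042  -0.13346319]
```

```bash
python3 - <<'E'
from h import *
p,o=pushpose(0,-.0,0,0); print(movel(p,o,v=.06,force_limit=30), current_wrist_force(),todock(current_eef_pos()))
p,o=pushpose(0,.007,0,0); print(movel(p,o,v=.02,force_limit=15),current_wrist_force(),todock(current_eef_pos()))
print(current_clock())
p,o=pushpose(0,-.02,0,0); movel(p,o,v=.06)
p,o=pushpose(0,-.02,0,0,.34); movel(p,o,v=.15)
g=rv(down(DY+.3)); movep([.52,.20,.36],rv(down(0)))
for n in("top","side"): cv2.imwrite(f"pics/{n}2.png",snapshot(n))
cv2.imwrite("pics/v2.png",cv2.resize(cv2.imread("pics/side2.png")[190:400,170:420],None,fx=2.8,fy=2.8,interpolation=cv2.INTER_CUBIC))
print(current_clock())
for a in (0,1.57,-1.57,.8,-.8,-.4): print(a,inverse_kinematics([.5205,.387,.235],rv(down(a))))
E
```

```text
True [-1.32649058 -3.07841829  2.00358956] [-0.01544968 -0.24968946]
False [  3.40763072 -10.55474714   0.80549521] [-0.01516349 -0.07782435]
16.4
18.8167
0 [ 5.06043469e-01  5.31232927e-01  1.47816057e+00 -4.44089210e-16
  1.13219916e+00  5.06043469e-01]
1.57 [ 5.06043469e-01  5.31232927e-01  1.47816057e+00 -4.44089210e-16
  1.13219916e+00 -1.06395653e+00]
-1.57 [ 5.06043469e-01  5.31232927e-01  1.47816057e+00 -4.44089210e-16
  1.13219916e+00  2.07604347e+00]
0.8 [ 5.06043469e-01  5.31232927e-01  1.47816057e+00 -8.88178420e-16
  1.13219916e+00 -2.93956531e-01]
-0.8 [ 5.06043469e-01  5.31232927e-01  1.47816057e+00 -8.88178420e-16
  1.13219916e+00  1.30604347e+00]
-0.4 [0.50604347 0.53123293 1.47816057 0.         1.13219916 0.90604347]
```

View pics/v2.png

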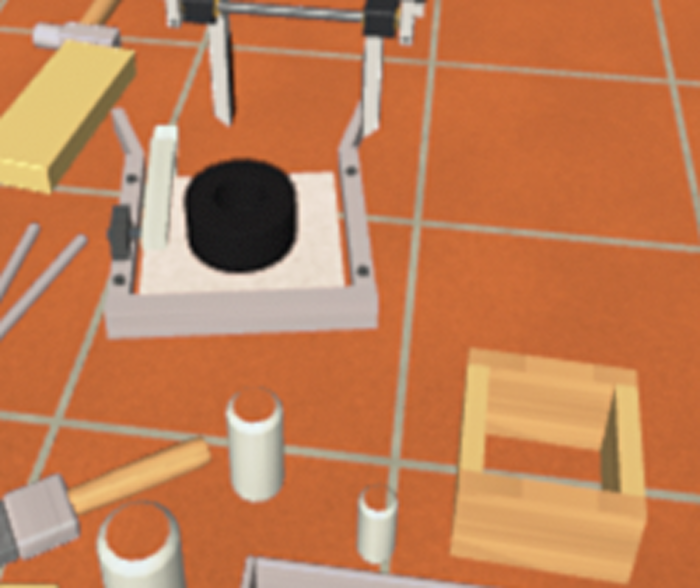

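```bash
python3 - <<'E'
from h import *
S=[cv2.imread(f"pics/side{i}.png")[215:300,200:260] for i in (0,2)]
T=[cv2.imread(f"pics/top{i}.png")[150:260,190:310] for i in (0,2)]
a=np.hstack([cv2.resize(x,None,fx=3,fy=3,interpolation=cv2.INTER_CUBIC) for x in S]); b=np.hstack([cv2.resize(x,None,fx=3,fy=3,interpolation=cv2.INTER_CUBIC) for x in T])
w=np.zeros((a.shape[0]+b.shape[0],max(a.shape[1],b.shape[1]),3),np.uint8); w[:a.shape[0],:a.shape[1]]=a; w[a.shape[0]:,:b.shape[1]]=b
cv2.imwrite("pics/v3.png",w)
for n in("top","side"):
    g=cv2.imread(f"pics/{n}2.png").max(2); x,y=map(int,proj(n,np.r_[toworld([0,.005]),.061]))
    print(n,"exp",proj(n,np.r_[toworld([0,.005]),.061]))
    k=np.zeros(g.shape,np.uint8); k[y-30:y+40,x-30:x+30]=g[y-30:y+40,x-30:x+30]<75
    k=cv2.morphologyEx(k,cv2.MORPH_OPEN,np.ones((5,5),np.uint8))
    c=max(cv2.findContours(k,0,1)[0],key=cv2.contourArea); print(cv2.boundingRect(c),cv2.minEnclosingCircle(c))
    (u,v),_=cv2.minEnclosingCircle(c); print(onz(n,(u,v),.061),todock(onz(n,(u,v),.061)))
E
```

```text
top exp [238.06655539 209.92951641]
(223, 185, 30, 41) ((235.0, 204.0), 22.47230339050293)
[0.59110836 0.18104915 0.061     ] [0.02052357 0.01114599]
side exp [255.74726583 259.59176705]
(237, 247, 39, 40) ((255.63558959960938, 266.3644104003906), 21.128311157226562)
[0.56809963 0.19313415 0.061     ] [0.00014658 0.02727753]
```

View pics/v3.png

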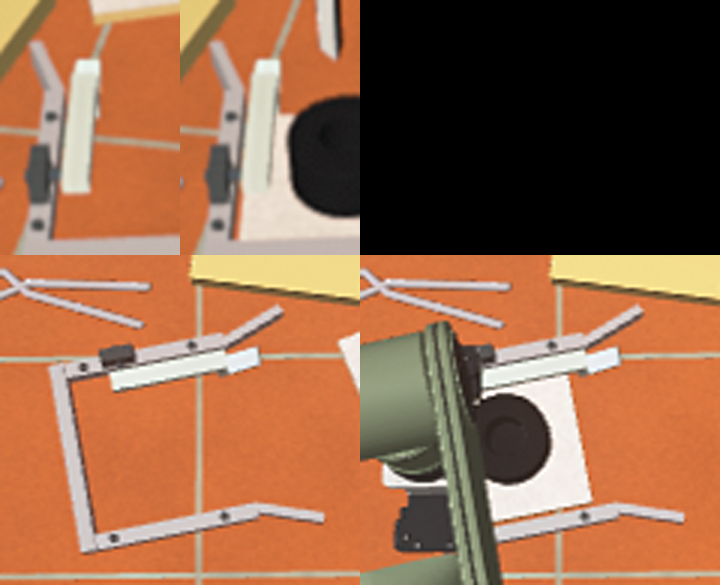

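The catch looks exactly as it did at the start, so it is down, and the board is in the dock. The bore centre at side pixel (256.1, 259.6) matches home at y≈+5 mm. Next I grasp the plug.

```bash
python3 - <<'E'
from h import *
o=rv(down(.5)); P=np.array([.5205,.387])
movep([*P,.36],o); movel([*P,.062+.18],v=.1,force_limit=15)
clamp(20); print(current_width(),current_finger_force())
z=current_eef_pos()[2]; print(z)
movel([*P,.36],v=.15); print(current_width(),current_clock())
for n in("top","side"): cv2.imwrite(f"pics/{n}3.png",snapshot(n))
t=cv2.resize(cv2.imread("pics/top3.png")[160:260,190:310],None,fx=6,fy=6,interpolation=cv2.INTER_CUBIC)
cv2.imwrite("pics/v4.png",t)
E
```

```text
0.03490955092078188 19.999960942659527
0.2419597227905341
0.0353190227033489 22.7917
```

View pics/v4.png

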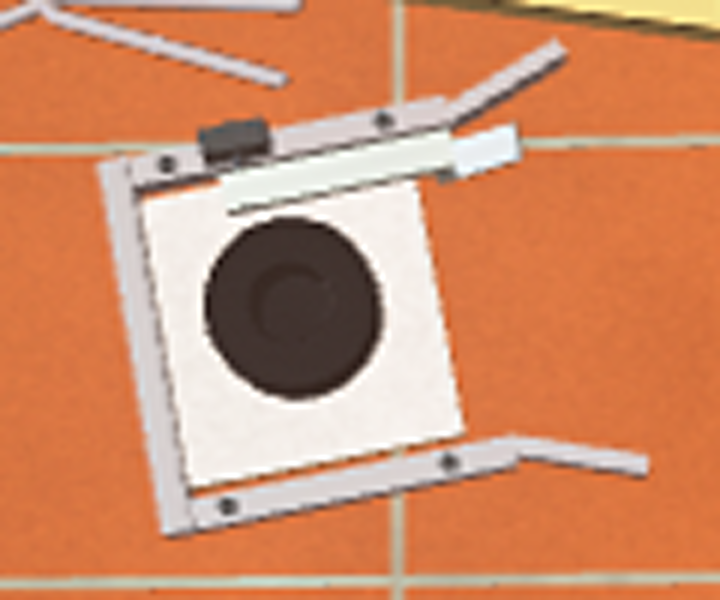

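The board sits snug against the stop with the catch nose behind its rear edge. The bore is near crop pixel (292, 306). I'll refine this numerically.

```bash
python3 - <<'E'
from h import *
T=lambda x,y,z:onz("top",(190+(x-2.5)/6,160+(y-2.5)/6),z)
for n,z,pts in (("corners",.016,[(188,487),(464,432),(418,182),(143,202)]),("bore",.061,[(292,306)])):
    w=np.array([T(*p,z)[:2] for p in pts]); print(n,w.mean(0),[todock(p).round(4) for p in w])
im=cv2.imread("pics/side3.png"); g=im.max(2)
k=np.zeros(g.shape,np.uint8); k[240:300,230:285]=g[240:300,230:285]<75
k=cv2.morphologyEx(k,cv2.MORPH_OPEN,np.ones((3,3),np.uint8))
ys,xs=np.nonzero(k); print("side mould x",xs.min(),xs.max(),"ytop",ys.min(),ys.max())
# predicted rim for the mouth at candidate centre
for c in ([0,.005],[0,.003]):
    C=toworld(c); rim=np.array([proj("side",[C[0]+.046*np.cos(t),C[1]+.046*np.sin(t),.061]) for t in np.linspace(0,6.28,73)])
    print(c,C,rim.min(0),rim.max(0))
# plug in hand, side view: white below the fingers
p=current_eef_pos(); print(p, proj("side",[p[0],p[1],p[2]-.242]),proj("side",[p[0],p[1],p[2]-.21]))
x,y=map(int,proj("side",[p[0],p[1],p[2]-.22])); cv2.imwrite("pics/v5.png",cv2.resize(im[y-60:y+40,x-60:x+60],None,fx=6,fy=6,interpolation=cv2.INTER_CUBIC)); print(x-60,y-60)
E
```

```text
corners [0.56779983 0.17027578] [array([-0.079 ,  0.0808]), array([-0.0787, -0.0695]), array([ 0.0607, -0.0705]), array([0.0795, 0.0786])]
bore [0.56998848 0.17061816] [array([-0.0022,  0.0048])]
side mould x 230 284 ytop 240 286
[0, 0.005] [0.57207535 0.17121376] [235.2063309  246.43053651] [276.21452924 273.89133079]
[0, 0.003] [0.57244521 0.16924826] [235.24744596 245.88236477] [276.1816917  273.24425428]
[0.52001445 0.38670299 0.35799496] [260.5493878 321.4712365] [259.95962359 308.81213428]
200 252
```

View pics/v5.png

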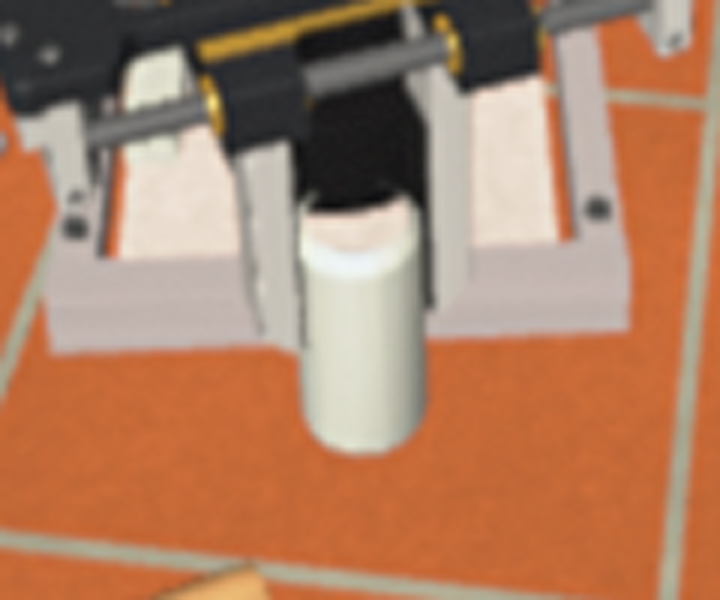

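```bash
python3 - <<'E'
from h import *
C=toworld([-.001,.0048]); print(C)
movel([*C,.36],v=.12); movel([*C,.31],v=.08)
hit=movel([*C,.2695],v=.025,force_limit=6)
print(hit,current_eef_pos(),current_wrist_force(),current_wrist_torque(),current_width(),current_clock())
cv2.imwrite("pics/side4.png",snapshot("side"))
E
```

```text
[0.57112959 0.17083228]
False [0.57122484 0.17084874 0.26973308] [ 0.31535604  0.14975702 -1.99468226] [-0.038147   -0.12833885  0.01158751] 0.035145060183684906 27.4333
```

It slid in freely, so I seat it on the floor and release.

```bash
python3 - <<'E'
from h import *
C=current_eef_pos()[:2]
print(movel([*C,.264],v=.015,force_limit=4),current_eef_pos(),current_wrist_force())
ungrasp(); hold(.3); movel([*C,.40],v=.12)
movep([.35,-.35,.42],rv(down(0))); hold(.3)
for n in("top","side"): cv2.imwrite(f"pics/{n}5.png",snapshot(n))
a=[cv2.resize(cv2.imread(f"pics/{n}5.png")[y:y+100,x:x+100],(400,400),interpolation=cv2.INTER_CUBIC) for n,x,y in(("top",190,155),("side",205,205))]
cv2.imwrite("pics/v6.png",np.hstack(a)); print(current_clock(),current_wrist_force())
c=np.r_[C,.106]; print(proj("top",c),proj("side",c))
E
```

```text
True [0.57143696 0.17090085 0.26790295] [-0.34099991 -0.02148577  4.29115959]
32.7583 [0.28877241 0.68975881 1.27533469]
[236.31230837 207.59586177] [255.38815092 244.03970079]
```

View pics/v6.png

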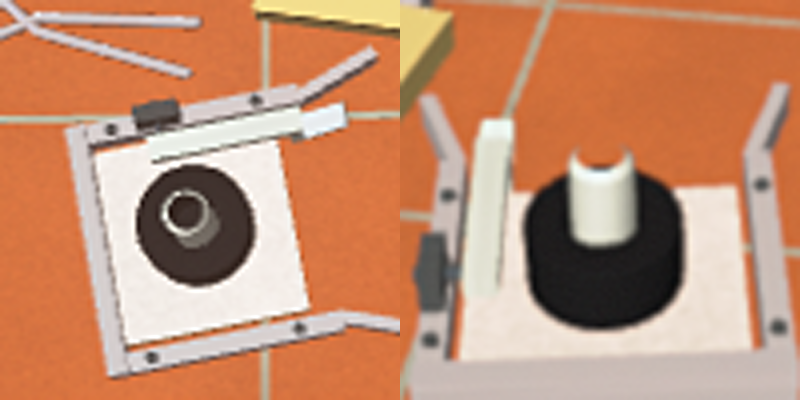

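The plug is upright with its top at top-view pixel (236.2, 207.5), as predicted. The TCP stopped at 0.268 m, which is the bore floor, and the catch is down.

```bash
python3 -c "
from rig import *
print(sign_off())"
```

```text
the job is handed in; nothing more can be done
None
```

The job is handed in, with no verdict returned: the last pictures show the board home in the dock with the catch down behind it, and the plug upright on the bore's floor with the gripper well clear.

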